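# Put the bundling-film roll away

### The job

Clear the wrapping corner for the night: take the roll of bundling film off its upright bayonet spindle, feeling for the turn of the roll at which it comes free and sliding it straight up without wrenching it. Stand it core up on the floor of the grey stock bin in one row with the three rolls already there, easing those gently aside to make room and tipping none over. Set it down rather than drop it, let go, and leave everything else on the table where it is.

Things in the scene. Friction and masses are not known exactly. Their poses are not given: they have to be found in the camera images.
- roll: Film roll on the spindle: winding 76 mm across, 80 mm tall, on a stiff card core (46 mm outside, 38 mm inside) that stands 32 mm up out of the winding (112 mm overall): bare core to grip 80 to 112 mm above the origin. 170 to 310 g. Origin: centre of underside, z up the core. In the core, 62 to 72 mm up, is a bush with a 27 mm bore and three slots 120 degrees apart.
- stand: Film stand screwed to the table: grey plate 170 x 120 x 12 mm, on it a rubber disc 68 mm across, 4 mm thick, on which the roll rests, its underside 16 mm above the origin. Origin: plate's underside, on the spindle's axis. The steel spindle is 22 mm thick, its nose 14 mm; its tip stands 14 mm above the resting roll's core.
- bayonet (a point): Point on the spindle's axis 98.5 mm above the stand's origin, level with three fixed lugs (120 degrees apart, 6 mm wide, reaching 17 mm out) inside the core, 3 mm above the bush. The roll turns freely but rises only 3 mm until its slots lie under the lugs, to about 0.2 rad. Their turn is unknown and never matches at first; within 2.1 rad of turning, either way, it does. Axes: the stand's.
- spindle_tip (a point): Tip of the spindle, 142 mm above the stand's origin; the roll is off when its underside is higher. Once the bush has passed the lugs (about 20 mm of rise) nothing else catches.
- bin: Open grey stock bin fixed to the table, 348 x 104 x 72 mm outside, 336 x 92 mm inside, walls and floor 6 mm thick; origin: centre of its underside, x along its length, y across, z up. Inner floor 6 mm above the origin. It has room for four rolls in one row, with 32 mm to spare in all.
- stock_near: Stock roll with the sizes of the roll on the stand, 260 g, loose, standing core up in the bin, near the bin's -x end (at most 6 mm from it). Origin: centre of its underside. Pushed at half its height or below (40 mm) it slides (1 to 5 N); pushed near the top it may tip.
- stock_mid: Stock roll with the sizes of the roll on the stand, 260 g, loose, standing core up in the bin, about the middle of the bin, with a gap of 36 to 66 mm on either side, the wider 48 mm or more. Origin: centre of its underside. Pushed at half its height or below (40 mm) it slides (1 to 5 N); pushed near the top it may tip.
- stock_far: Stock roll with the sizes of the roll on the stand, 260 g, loose, standing core up in the bin, near the bin's +x end (at most 6 mm from it). Origin: centre of its underside. Pushed at half its height or below (40 mm) it slides (1 to 5 N); pushed near the top it may tip.
- sponge: Scouring block 110 x 70 x 35 mm, loose, not part of the job; origin: centre of its underside.
- beaker: Steel beaker, 68 mm across, 100 mm tall, loose, not part of the job; origin: centre of its underside.
- plates: Stack of white plates, 200 mm across, 68 mm tall, loose, not part of the job; origin: centre of its underside.
- rinse: White bottle, 72 mm across, 190 mm tall, loose, not part of the job; origin: centre of its underside.
- mug: White mug, 82 mm across, 92 mm tall, loose, not part of the job; origin: centre of its underside.
- pot: Steel pot, 140 mm across, 80 mm tall, loose, not part of the job; origin: centre of its underside.
- turner: Black turner (spatula) lying flat, 280 mm long, origin at its middle, loose, not part of the job; origin: on the table.

How it is judged:
On the way:
1. the roll is slid up clear of the spindle's tip (z of roll in the frame of stand above 0.142 m), for 0.1 s.
At the end, for the whole second after the job is handed in: The roll stands released, upright (within 5 degrees) and at rest on the bin's floor (underside within 5 mm of it), inside the bin (within 140 mm of the bin's middle lengthways and 20 mm crossways), and so do all three stock rolls (z of roll in the frame of bin between 0.002 and 0.011 m and x of roll in the frame of bin between -0.14 and 0.14 m and y of roll in the frame of bin between -0.02 and 0.02 m and angle between each of roll, stock_near, stock_mid, stock_far's own z axis and vertical below 0.09 rad and linear speed of each of roll, stock_near, stock_mid, stock_far below 0.02 m/s and contact force between roll and the fingers below 0.2 N and z of stock_near in the frame of bin between 0.002 and 0.011 m and x of stock_near in the frame of bin between -0.14 and 0.14 m and y of stock_near in the frame of bin between -0.02 and 0.02 m and z of stock_mid in the frame of bin between 0.002 and 0.011 m and x of stock_mid in the frame of bin between -0.14 and 0.14 m and y of stock_mid in the frame of bin between -0.02 and 0.02 m and z of stock_far in the frame of bin between 0.002 and 0.011 m and x of stock_far in the frame of bin between -0.14 and 0.14 m and y of stock_far in the frame of bin between -0.02 and 0.02 m); the robot touches nothing.
It fails at once if the roll was wrenched against the spindle (over 45 N) (contact force between roll and spindle_c0 above 45 N or contact force between roll and spindle_c1 above 45 N or contact force between roll and spindle_c2 above 45 N or contact force between roll and spindle_c3 above 45 N or contact force between roll and spindle_c4 above 45 N or contact force between roll and spindle_c5 above 45 N or contact force between roll and spindle_c6 above 45 N).
It fails at once if a stock roll was shoved hard, over 30 N (contact force between any of stock_near, stock_mid, stock_far and the arm above 30 N or contact force between any of stock_near, stock_mid, stock_far and the fingers above 30 N or contact force between any of stock_near, stock_mid, stock_far and roll above 30 N).
It fails at once if a stock roll was tipped by more than about 25 degrees or lifted out (angle between any of stock_near, stock_mid, stock_far's own z axis and vertical above 0.44 rad or z of any of stock_near, stock_mid, stock_far in the frame of bin above 0.05 m).
It fails at once if the roll was let fall (out of the fingers and faster than 0.5 m/s, a drop of about 13 mm) (contact force between roll and the fingers below 0.2 N and linear speed of roll above 0.5 m/s).
It fails at once if something else on the table was moved by more than 30 mm (distance of any of sponge, beaker, plates, rinse, mug, pot, turner from where it was at the start of the episode above 0.03 m).
It also fails if it takes over 72 s, if anything falls off the work surface, if the arm or the gripper's body presses on something with over 40 N, if the wrist force passes 120 N, or if a joint passes its speed limit or range.

### The arm

A 6-joint arm with a two-finger parallel gripper is mounted at the origin on the work surface. World frame = base frame: x ahead of the robot, y to its left, z up, the work surface at z = 0. Lengths are in m, angles in rad, forces in N, time in s.
With the tool pointing down it reaches from about 0.375 to 0.75 m from the base axis. Payload 9 kg.
Tool frame: the origin (TCP) lies at the very end of the fingers, on their centre line; the grasp point (between the pads) lies 19 mm behind it; z points along the fingers, y is the line along which they close (so a half turn about z gives the same grasp; the last joint's range is limited). The gripper opens to 85 mm and grips with 20 to 120 N. Pads are 22 mm wide; open, the fingers measure 114 mm over their backs; the gripper's body (76 mm by 85 mm) begins 54 mm behind the grasp point. The pads swing forward as they close: fully open they stand 13 mm farther back than shut.
Start: joints at [-1.335, 0.104, 0.097, 1.564, 0, 1.353], TCP at [0.263, -0.539, 0.231] pointing down, gripper open.
Joint ranges: [-2.99, 2.99], [-0.84, 1.86], [-1.1, 1.16], [-1.84, 2.11], [-1.51, 1.56], [-3.14, 3.14]. Speed limits (rad/s): [2.22, 2.22, 2.57, 3.14, 3.14, 3.14].

### API

Orientations are given as a unit quaternion [x, y, z, w].
In Python, from station import get_state, grab_frame, bot, silhouettes, place_of gives the robot as it stands. The module is installed in compiled form; this text tells all that it offers.
- The arm moves only by the tool carry_out, never from a script. Its argument "moves" is a list of rows, each a list of 3 entries, a list of its own where there are three numbers: the shift along the tool's x, y, z in m, then the turn about the tool's z in degrees, then the closure, from 0 (fully open) to 1 (shut). A call has exactly 10 rows; each row shifts and turns the commanded pose from where the row before left it, along the tool's axes as they then stand; what a row does not reach is not made up. A row lasts 1/12 s, in which the tool goes at most 41.7 mm and 7.16 degrees, less where a joint would pass 70% of its speed; a pose out of reach is approached as far as the arm can. A call is refused whole if a number of a shift passes 0.0417 or a number of a turn 7.16, either way. A call with a gripper value outside its range is refused whole. The fingers move at their own pace and stop on an object; the grip force is fixed at half the most. Time passes only in rows, so rows that do not move let the fingers close, or fill a call up. It gives the time, the measured TCP pose, the force, the opening and the grip force at its end, in the units of the state.
- get_state(): the state, without advancing time (a new reading comes with each control period).
- grab_frame(name): name is "scene" or "side" or "wrist"; returns a dict with "color" (400x640x3 uint8, red, green, blue), "vfov" (degrees; the focal length in pixels is half the picture's height over the tangent of half this angle, whatever the lens; pixels are square), "cx", "cy" (the principal point, pixels), "xyz" and "orientation" of the camera in the world. Camera axes: x right, y up, looking along -z (the intrinsics and any distortion apply to the point x, -y, -z); pixel columns grow to the right and rows downward; lengths in m; the calibration is good to about 2 mm. A picture is of the moment at which its call begins. There is no depth.
- bot.job_done(): hands the job in; it is judged then, once.
Trained networks look in a picture, given as the dict that the camera call returned (one of the last four; its "shot" number tells which), for a name from the list of things; names that differ only in an ending like _2 or _b are one class to them, and where a whole thing is asked for, a point or a joint stands for the part that bears it (a point fixed in the world has none). Each returns a list of dicts, best first, with "p" (0 to 1); they miss things now and then, are a little off and sometimes report something else, mostly with a low value. They report only what shows in the picture. A call takes as long as a camera call.
- silhouettes(picture, thing): "pixels" (400x640 bool, what is visible of it).
- place_of(picture, thing): "xyz" ([x, y, z] in m, in the coordinates of the camera as it stood for that picture, good to about 4 mm: a listed point, or the origin of a listed thing).
The state is a dict: "time": time; "qpos": joint angles; "dq": joint speeds; "tau": joint torques, N m; "ee_pos": TCP position; "eef_rot": TCP orientation; "wrist_force": force on the tool from outside, world axes, zero at the start; "wrist_torque": the same for the moment, N m; "grip_width": finger opening in m; "grip_force": force on a finger pad.
Only numpy, scipy, OpenCV 4.12 (cv2) and the standard library are available. Lean on these libraries where they do the work, as an engineer would, in place of code of your own. Each camera call takes 0.05 s, during which the arm holds its last target. There are 200 camera calls.

## Working session

There is one attempt and no reset: what is moved stays moved. The work goes in short steps, Python scripts to look and compute and a tool call to move; the robot and the scene stay as the last step left them, time stands still between calls to the robot, and variables do not carry over. Pictures are saved under pics/ and viewed, at most 12 in all, crops included, and the job is handed in when it is done.

Besides the shell and the picture viewer there is one more tool, called after "Request:" as a command line: name --argument value ..., lists and objects as JSON in quotes. carry_out: Moves the arm, as the interface text tells. Its arguments: {"type":"object","properties":{"moves":{"type":"array"}},"required":["moves"]}

```bash
mkdir -p pics
cat > h.py <<'E'
import numpy as np, cv2
from scipy.spatial.transform import Rotation as R
from station import get_state, grab_frame, bot, silhouettes, place_of
def world(f,p): return R.from_quat(f["orientation"]).apply(p)+np.array(f["xyz"])
def loc(f,n,k=1):
    return [(round(d["p"],2),np.round(world(f,d["xyz"]),4).tolist()) for d in place_of(f,n)[:k]]
def save(f,n): cv2.imwrite(f"pics/{n}.png",f["color"][:,:,::-1])
E
python3 - <<'E'
from h import *
s=get_state();print({k:np.round(v,3).tolist() for k,v in s.items()})
fs={n:grab_frame(n) for n in("scene","side")}
for n,f in fs.items():
    save(f,n+"0");print(n,np.round(f["xyz"],3),f["vfov"],f["cx"],f["cy"],[k for k in f])
    for t in "roll stand bayonet spindle_tip bin stock_near stock_mid stock_far sponge beaker plates rinse mug pot turner".split(): print(t,loc(f,t,2 if 'st' in t else 1))
cv2.imwrite("pics/both.png",cv2.resize(np.vstack([fs[n]["color"] for n in fs])[:,:,::-1],None,fx=.75,fy=.75))
E
```

```text
{'time': 0.0, 'qpos': [-1.335, 0.105, 0.096, 1.564, 0.0, 1.353], 'dq': [0.0, -0.0, -0.001, -0.001, 0.001, -0.0], 'tau': [-0.0, -55.693, 50.365, 0.017, -0.0, -0.0], 'ee_pos': [0.263, -0.539, 0.231], 'eef_rot': [0.974, 0.225, 0.0, -0.001], 'wrist_force': [-0.299, -1.116, -0.238], 'wrist_torque': [0.03, -0.015, 0.024], 'grip_force': 0.0, 'grip_width': 0.085}
scene [1.495 0.097 1.472] 44.09424319158983 326.62196576516874 200.08035901547478 ['color', 'vfov', 'cx', 'cy', 'xyz', 'orientation', 'shot']
roll [(0.92, [0.5667, -0.17, 0.0136])]
stand [(0.95, [0.5699, -0.1764, 0.0017])]
bayonet [(0.88, [0.5654, -0.1711, 0.0954])]
spindle_tip [(0.66, [0.5677, -0.1742, 0.1427])]
bin [(0.79, [0.5511, 0.2533, -0.001])]
stock_near [(0.98, [0.4245, 0.2562, 0.0051])]
stock_mid [(0.82, [0.5592, 0.2525, 0.0029])]
stock_far [(0.57, [0.6778, 0.2559, 0.0055])]
sponge [(0.98, [0.4266, -0.0014, -0.0008])]
beaker [(0.95, [0.5822, -0.0221, 0.0002])]
plates [(0.93, [0.8032, -0.015, 0.0032])]
rinse [(0.85, [0.421, 0.5173, 0.0005])]
mug [(0.76, [0.5924, 0.4598, -0.0013])]
pot [(0.87, [0.3517, -0.5019, -0.0005])]
turner [(0.83, [0.6265, -0.4732, -0.0033])]
side [0.298 1.099 0.962] 57.404183321978586 321.6223273565661 201.00780549975764 ['color', 'vfov', 'cx', 'cy', 'xyz', 'orientation', 'shot']
roll [(0.57, [0.5645, -0.1745, 0.0191])]
stand [(0.6, [0.5653, -0.177, -0.0011])]
bayonet [(0.9, [0.5638, -0.1742, 0.098])]
spindle_tip []
bin [(0.84, [0.548, 0.2497, 0.0021])]
stock_near [(0.56, [0.4201, 0.2541, 0.0048])]
stock_mid [(0.65, [0.5579, 0.2498, 0.0047])]
stock_far [(0.6, [0.673, 0.2488, 0.009])]
sponge [(0.6, [0.4275, 0.0005, -0.0021])]
beaker [(0.88, [0.5755, -0.0185, 0.0])]
plates [(0.56, [0.797, -0.0151, -0.0044])]
rinse [(0.83, [0.4155, 0.5182, -0.0009])]
mug [(0.76, [0.5948, 0.4562, 0.0011])]
pot [(0.76, [0.3529, -0.5008, 0.0002])]
turner [(0.8, [0.621, -0.4741, 0.0002])]
```

View pics/both.png

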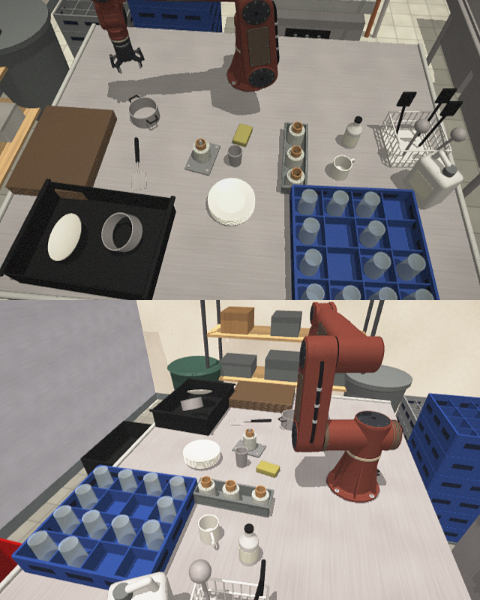

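The pictures show the stand with its roll at full-frame (265,195) in the scene view and the bin with three rolls at about (390,205). They agree with the networks: the wide gap in the bin is between near and mid. I'll push mid towards +x first.

Request:
carry_out --moves '[[[0, 0, 0], 6.5, 1], [[0, 0, 0], 6.5, 1], [[0, 0, 0], 6.5, 1], [[0, 0, 0], 6.5, 1], [[0.012, -0.04, 0], 0, 1], [[0.012, -0.04, 0], 0, 1], [[0.012, -0.04, 0], 0, 1], [[0.012, -0.04, 0], 0, 1], [[0.012, -0.04, 0], 0, 1], [[0.012, -0.04, 0], 0, 1]]'

```text
time: 2.43
ee_pos: [0.335, -0.298, 0.2313]
eef_rot: [1.0, -0.0, 0.0, 0.0]
wrist_force: [1.2, -0.4, 0.9]
grip_width: -0.0001
grip_force: 0.0
```

Request:
carry_out --moves '[[[0.012, -0.04, 0], 0, 1], [[0.012, -0.04, 0], 0, 1], [[0.012, -0.04, 0], 0, 1], [[0.012, -0.04, 0], 0, 1], [[0.012, -0.04, 0], 0, 1], [[0.012, -0.04, 0], 0, 1], [[0.012, -0.04, 0], 0, 1], [[0.012, -0.04, 0], 0, 1], [[0.012, -0.03, 0], 0, 1], [[0.012, -0.02, 0], 0, 1]]'

```text
time: 3.27
ee_pos: [0.4548, 0.0726, 0.2316]
eef_rot: [1.0, 0.001, 0.0, -0.0]
wrist_force: [-0.4, -0.7, -0.2]
grip_width: 0.0001
grip_force: 0.0
```

Request:
carry_out --moves '[[[0.004, -0.02, 0], 0, 1], [[0.004, -0.02, 0], 0, 1], [[0.004, -0.02, 0], 0, 1], [[0.004, -0.02, 0], 0, 1], [[0.004, -0.02, 0], 0, 1], [[0.004, -0.02, 0], 0, 1], [[0.004, -0.02, 0], 0, 1], [[0.004, -0.02, 0], 0, 1], [[0.003, -0.02, 0], 0, 1], [[0, 0, 0], 0, 1]]'

```text
time: 4.1
ee_pos: [0.4888, 0.1885, 0.2339]
eef_rot: [0.999, 0.044, -0.001, -0.026]
wrist_force: [0.0, 1.0, -0.7]
grip_width: 0.0001
grip_force: 0.0
```

Run:
```python
from h import *
f=grab_frame("wrist");save(f,"w1");print(np.round(f["xyz"],3),f["vfov"],get_state()["ee_pos"])
for t in "bin stock_near stock_mid stock_far".split(): print(t,loc(f,t,2))
f=grab_frame("scene")
d=silhouettes(f,"bin")
if d:
    # bin rim edge direction: project bin hypotheses at rim, compare mask extents via min-area rect on z=0.072 plane
    m=d[0]["pixels"];v,u=np.nonzero(m);h=m.shape[0]/2/np.tan(np.radians(f["vfov"])/2)
    r=np.c_[(u-f["cx"])/h,-(v-f["cy"])/h,-np.ones(len(u))];r=R.from_quat(f["orientation"]).apply(r);c=np.array(f["xyz"])
    p=c+r*((.072-c[2])/r[:,2])[:,None];print(cv2.minAreaRect(p[:,:2].astype(np.float32)))
for t in "bin stock_near stock_mid stock_far".split(): print(t,loc(f,t,2))
```

```text
[0.559 0.188 0.376] 63.69093406383093 [0.48856856 0.18789116 0.23380548]
bin [(0.89, [0.5526, 0.253, -0.0001])]
stock_near [(0.8, [0.418, 0.2545, 0.0069])]
stock_mid [(0.78, [0.5562, 0.2559, 0.0019]), (0.4, [0.5469, 0.2554, 0.0003])]
stock_far [(0.56, [0.419, 0.5162, 0.0011])]
((0.5713011026382446, 0.24749885499477386), (0.11290843784809113, 0.3793739676475525), 89.59912109375)
bin [(0.71, [0.5519, 0.2528, -0.0003])]
stock_near [(0.78, [0.423, 0.2585, 0.0073]), (0.16, [0.5667, -0.1721, 0.0112])]
stock_mid [(0.66, [0.5616, 0.2532, 0.0042])]
stock_far [(0.61, [0.6759, 0.2556, 0.0063])]
```

View pics/w1.png

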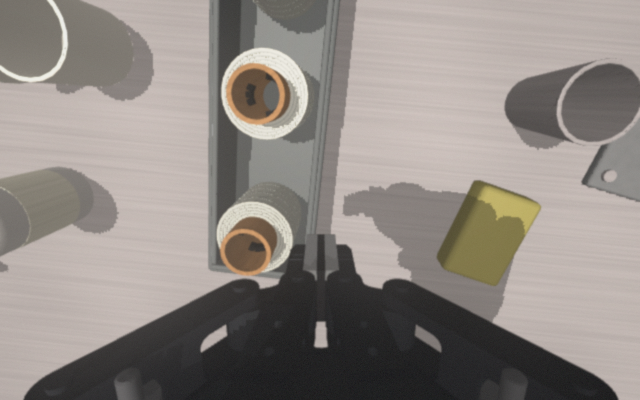

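The wrist view shows near at (245,250), mid at (265,95), and the bin aligned with world x. The last joint hit its range limit, so I'll turn half way round the other way.

Request:
carry_out --moves '[[[0, 0, 0], -7, 1], [[0, 0, 0], -7, 1], [[0, 0, 0], -7, 1], [[0, 0, 0], -7, 1], [[0, 0, 0], -7, 1], [[0, 0, 0], -7, 1], [[0, 0, 0], -7, 1], [[0, 0, 0], -7, 1], [[0, 0, 0], -7, 1], [[0, 0, 0], -7, 1]]'

```text
time: 5.48
ee_pos: [0.4884, 0.1874, 0.2338]
eef_rot: [0.792, 0.611, 0.013, -0.021]
wrist_force: [0.2, 0.9, 1.2]
grip_width: 0.0001
grip_force: 0.0
```

Request:
carry_out --moves '[[[0, 0, 0], -7, 1], [[0, 0, 0], -7, 1], [[0, 0, 0], -7, 1], [[0, 0, 0], -7, 1], [[0, 0, 0], -7, 1], [[0, 0, 0], -7, 1], [[0, 0, 0], -7, 1], [[0, 0, 0], -7, 1], [[0, 0, 0], -7, 1], [[0, 0, 0], -7, 1]]'

```text
time: 6.32
ee_pos: [0.4884, 0.1874, 0.2338]
eef_rot: [0.298, 0.954, 0.023, -0.01]
wrist_force: [0.2, -0.7, 0.0]
grip_width: -0.0001
grip_force: 0.0
```

Run:
```python
from h import *
s=get_state();print(s["time"],s["qpos"],s["ee_pos"]);r=R.from_quat(s["eef_rot"]);print(r.as_matrix().round(4))
```

```text
6.3167 [ 0.08588836 -0.14197526 -0.14207877  1.57099631  0.05020627  0.6918032 ] [0.48839538 0.1874079  0.23383346]
[[-0.8219  0.5696 -0.0046]
 [ 0.5687  0.821   0.05  ]
 [ 0.0322  0.0385 -0.9987]]
```

Request:
carry_out --moves '[[[0, 0, 0], -7, 1], [[0, 0, 0], -7, 1], [[0, 0, 0], -7, 1], [[0, 0, 0], -7, 1], [[0, 0, 0], -6.7, 1], [[0, 0.0115, 0], 0, 1], [[0, 0.0115, 0], 0, 1], [[0, 0.0115, 0], 0, 1], [[0, 0.0115, 0], 0, 1], [[-0.0016, 0.0105, 0], 0, 1]]'

```text
time: 7.15
ee_pos: [0.4901, 0.2456, 0.2367]
eef_rot: [0.004, 1.0, 0.025, -0.002]
wrist_force: [0.0, 0.3, -0.2]
grip_width: -0.0004
grip_force: 0.0
```

Run:
```python
from h import *
s=get_state();print(s["time"],s["qpos"],s["ee_pos"]);r=R.from_quat(s["eef_rot"]);print(r.as_matrix().round(4))
f=grab_frame("wrist");save(f,"w2")
for t in "bin stock_near stock_mid stock_far".split(): print(t,loc(f,t,2))
```

```text
7.15 [ 0.19721541 -0.07139233 -0.07085013  1.56619457  0.05011988  0.20442588] [0.49008114 0.2455816  0.23672647]
[[-1.      0.0072 -0.0048]
 [ 0.007   0.9987  0.0501]
 [ 0.0051  0.0501 -0.9987]]
bin []
stock_near [(0.9, [0.4187, 0.253, 0.0057])]
stock_mid [(0.65, [0.5601, 0.2528, 0.004])]
stock_far []
```

View pics/w2.png

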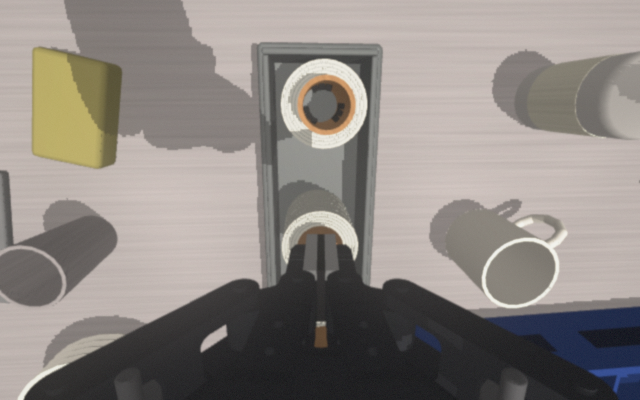

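The view down the bin shows near at (325,105) and mid at (320,240). The fingers point into the gap between them, so I'll descend.

Request:
carry_out --moves '[[[0, 0, 0.018], 0, 1], [[0, 0, 0.018], 0, 1], [[0, 0, 0.018], 0, 1], [[0, 0, 0.018], 0, 1], [[0, 0, 0.018], 0, 1], [[0, 0, 0.018], 0, 1], [[0, 0, 0.015], 0, 1], [[0, 0, 0.01], 0, 1], [[0, 0, 0], 0, 1], [[0, 0, 0], 0, 1]]'

```text
time: 8.23
ee_pos: [0.4896, 0.2502, 0.1039]
eef_rot: [0.003, 1.0, 0.025, -0.003]
wrist_force: [0.6, 0.7, 0.6]
grip_width: -0.0002
grip_force: 0.0
```

Request:
carry_out --moves '[[[0, 0, 0.012], 0, 1], [[0, 0, 0.012], 0, 1], [[0, 0, 0.01], 0, 1], [[0, 0, 0.01], 0, 1], [[0, 0, 0.008], 0, 1], [[0, 0, 0.003], 0, 1], [[0, 0, 0], 0, 1], [[0, 0, 0], 0, 1], [[0, 0, 0], 0, 1], [[0, 0, 0], 0, 1]]'

```text
time: 9.07
ee_pos: [0.49, 0.2533, 0.0495]
eef_rot: [0.003, 1.0, 0.025, -0.002]
wrist_force: [0.5, 0.8, 0.1]
grip_width: -0.0002
grip_force: 0.0
```

Run:
```python
from h import *
s=get_state();print(s["ee_pos"],s["wrist_force"])
f=grab_frame("scene")
for t in "stock_near stock_mid stock_far".split(): print(t,loc(f,t,2))
f=grab_frame("side");save(f,"s2")
for t in "stock_near stock_mid stock_far".split(): print(t,loc(f,t,2))
cv2.imwrite("pics/s2c.png",cv2.resize(f["color"][150:330,200:420,::-1],None,fx=3,fy=3))
```

```text
[0.48998007 0.25334293 0.04954582] [0.47532092 0.75156328 0.05183196]
stock_near [(0.47, [0.4278, 0.2556, 0.004])]
stock_mid [(0.59, [0.5586, 0.2565, 0.0037])]
stock_far [(0.55, [0.6779, 0.2511, 0.0034])]
stock_near [(0.94, [0.4255, 0.2512, 0.0053])]
stock_mid [(0.82, [0.5579, 0.2495, 0.0049])]
stock_far [(0.62, [0.6722, 0.2494, 0.0086])]
```

View pics/s2c.png

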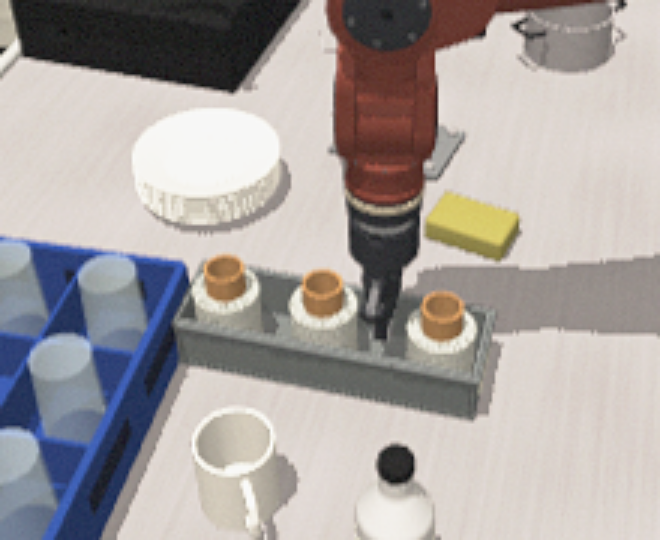

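The fingers sit cleanly in the gap between near (crop 440,330) and mid (crop 322,310). I'll push gently.

Request:
carry_out --moves '[[[-0.002, 0, 0], 0, 1], [[-0.002, 0, 0], 0, 1], [[-0.002, 0, 0], 0, 1], [[-0.002, 0, 0], 0, 1], [[-0.002, 0, 0], 0, 1], [[-0.002, 0, 0], 0, 1], [[-0.002, 0, 0], 0, 1], [[-0.002, 0, 0], 0, 1], [[-0.002, 0, 0], 0, 1], [[-0.002, 0, 0], 0, 1]]'

```text
time: 10.3
ee_pos: [0.5097, 0.2531, 0.0488]
eef_rot: [0.003, 1.0, 0.025, -0.002]
wrist_force: [-0.6, 0.2, -0.4]
grip_width: -0.0003
grip_force: 0.0
```

Request:
carry_out --moves '[[[-0.002, 0, 0], 0, 1], [[-0.002, 0, 0], 0, 1], [[-0.002, 0, 0], 0, 1], [[-0.002, 0, 0], 0, 1], [[-0.002, 0, 0], 0, 1], [[-0.002, 0, 0], 0, 1], [[-0.002, 0, 0], 0, 1], [[-0.002, 0, 0], 0, 1], [[-0.002, 0, 0], 0, 1], [[-0.002, 0, 0], 0, 1]]'

```text
time: 11.13
ee_pos: [0.5297, 0.253, 0.0487]
eef_rot: [0.003, 1.0, 0.025, -0.002]
wrist_force: [-5.8, -0.4, 4.7]
grip_width: 0.0001
grip_force: 2.4
```

Run:
```python
from h import *
s=get_state();print(s["ee_pos"],s["wrist_force"])
for c in("scene","side"):
  f=grab_frame(c)
  for t in "stock_near stock_mid stock_far".split(): print(t,loc(f,t,1))
```

```text
[0.52966428 0.25303016 0.04871937] [-5.75611055 -0.3608944   4.72059872]
stock_near [(0.47, [0.4205, 0.5174, -0.0021])]
stock_mid [(0.9, [0.577, 0.2516, 0.0067])]
stock_far [(0.68, [0.6766, 0.2567, 0.004])]
stock_near [(0.55, [0.4235, 0.2548, 0.0078])]
stock_mid [(0.76, [0.5779, 0.2526, 0.0046])]
stock_far [(0.72, [0.6682, 0.2492, 0.0096])]
```

Request:
carry_out --moves '[[[0.001, 0, 0], 0, 1], [[0, 0, -0.0015], 0, 1], [[0, 0, -0.0015], 0, 1], [[-0.001, 0, 0], 0, 1], [[-0.001, 0, 0], 0, 1], [[-0.001, 0, 0], 0, 1], [[-0.001, 0, 0], 0, 1], [[-0.001, 0, 0], 0, 1], [[-0.001, 0, 0], 0, 1], [[-0.001, 0, 0], 0, 1]]'

```text
time: 12.37
ee_pos: [0.5355, 0.2529, 0.0516]
eef_rot: [0.003, 1.0, 0.025, -0.003]
wrist_force: [-4.1, 0.4, 4.8]
grip_width: 0.0001
grip_force: 2.4
```

Run:
```python
from h import *
s=get_state();print(s["ee_pos"],s["wrist_force"],s["wrist_torque"])
f=grab_frame("side")
for t in "stock_near stock_mid stock_far".split(): print(t,loc(f,t,1))
cv2.imwrite("pics/s3c.png",cv2.resize(f["color"][200:310,240:380,::-1],None,fx=5,fy=5,interpolation=cv2.INTER_CUBIC))
```

```text
[0.53549649 0.25288268 0.05163025] [-4.0881071   0.43262702  4.76263197] [-0.01337726  0.87040583  0.03420696]
stock_near [(0.83, [0.4265, 0.2566, 0.005])]
stock_mid [(0.62, [0.5831, 0.2505, 0.0048])]
stock_far [(0.95, [0.6725, 0.2524, 0.0111])]
```

View pics/s3c.png

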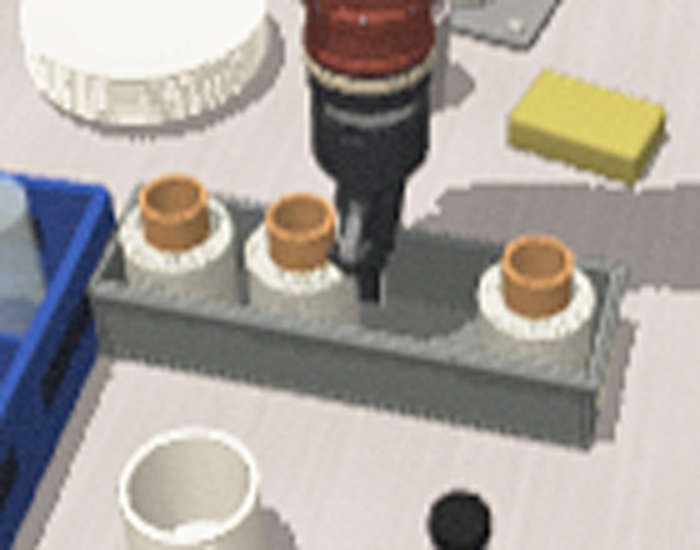

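Mid stands upright at crop (300,260) and slides ahead of the fingers; near is untouched at (535,300). I'll push on.

Request:
carry_out --moves '[[[-0.001, 0, 0], 0, 1], [[-0.001, 0, 0], 0, 1], [[-0.001, 0, 0], 0, 1], [[-0.001, 0, 0], 0, 1], [[-0.001, 0, 0], 0, 1], [[-0.001, 0, 0], 0, 1], [[-0.001, 0, 0], 0, 1], [[-0.001, 0, 0], 0, 1], [[-0.001, 0, 0], 0, 1], [[-0.001, 0, 0], 0, 1]]'

```text
time: 13.4
ee_pos: [0.5456, 0.2528, 0.0516]
eef_rot: [0.003, 1.0, 0.025, -0.002]
wrist_force: [-3.5, -0.9, 3.3]
grip_width: 0.0001
grip_force: 1.8
```

Request:
carry_out --moves '[[[0.003, 0, 0], 0, 1], [[0.004, 0, 0], 0, 1], [[0.005, 0, 0], 0, 1], [[0.006, 0, -0.002], 0, 1], [[0.006, 0, -0.005], 0, 1], [[0.005, 0, -0.01], 0, 1], [[0.005, 0, -0.02], 0, 1], [[0, 0, -0.03], 0, 1], [[0, 0, -0.03], 0, 1], [[0, 0, -0.03], 0, 1]]'

```text
time: 14.23
ee_pos: [0.5115, 0.2466, 0.1811]
eef_rot: [0.003, 1.0, 0.025, -0.002]
wrist_force: [0.7, 0.4, 0.2]
grip_width: 0.0
grip_force: 0.0
```

Run:
```python
from h import *
s=get_state();print(s["ee_pos"],s["wrist_force"],s["qpos"])
for c in("scene","side"):
  f=grab_frame(c)
  for t in "stock_near stock_mid stock_far".split(): print(t,loc(f,t,1))
```

```text
[0.51149251 0.24658491 0.18105698] [0.65929931 0.44092271 0.2067165 ] [ 0.19146659 -0.01712119 -0.11892151  1.46315711  0.04994628  0.19765073]
stock_near [(0.82, [0.4281, 0.2577, 0.0044])]
stock_mid [(0.69, [0.5948, 0.2515, 0.0056])]
stock_far [(0.97, [0.678, 0.2562, 0.0049])]
stock_near [(0.95, [0.4238, 0.2548, 0.0066])]
stock_mid [(0.69, [0.5922, 0.2524, 0.0033])]
stock_far [(0.76, [0.6706, 0.2526, 0.008])]
```

Request:
carry_out --moves '[[[-0.005, -0.037, -0.007], 0, 0.5], [[-0.005, -0.037, -0.007], 0, 0.5], [[-0.005, -0.037, -0.007], 0, 0.5], [[-0.005, -0.037, -0.007], 0, 0.5], [[-0.005, -0.037, -0.007], 0, 0.5], [[-0.005, -0.037, -0.007], 0, 0.5], [[-0.005, -0.037, -0.007], 0, 0.5], [[-0.005, -0.037, -0.007], 0, 0.5], [[-0.005, -0.037, -0.007], 0, 0.5], [[-0.005, -0.037, -0.007], 0, 0.5]]'

```text
time: 15.47
ee_pos: [0.5595, -0.1283, 0.229]
eef_rot: [0.003, 1.0, 0.025, -0.003]
wrist_force: [1.3, 1.1, 0.5]
grip_width: 0.0425
grip_force: 0.0
```

Request:
carry_out --moves '[[[0, 0, 0], -7, 0], [[0, 0, 0], -7, 0], [[0, 0, 0], -7, 0], [[0, 0, 0], -7, 0], [[0, 0, 0], -7, 0], [[0, 0, 0], -7, 0], [[0, 0, 0], -7, 0], [[0, 0, 0], -7, 0], [[0, 0, 0], -7, 0], [[0, 0, 0], -7, 0]]'

```text
time: 16.3
ee_pos: [0.5596, -0.1264, 0.2287]
eef_rot: [-0.573, 0.819, 0.023, 0.012]
wrist_force: [0.3, -0.7, -0.6]
grip_width: 0.0857
grip_force: 0.0
```

Request:
carry_out --moves '[[[0, 0, 0], -7, 0], [[0, 0, 0], -7, 0], [[0, 0, 0], -7, 0], [[0, 0, 0], -7, 0], [[0, 0, 0], -7, 0], [[0, 0, 0], -7, 0], [[0, 0, 0], -7, 0], [[0, 0, 0], -7, 0], [[0, 0, 0], -5, 0], [[0, 0, 0], 0, 0]]'

```text
time: 17.13
ee_pos: [0.5597, -0.1264, 0.2288]
eef_rot: [0.909, -0.416, -0.013, -0.022]
wrist_force: [-1.0, -0.1, -0.3]
grip_width: 0.0851
grip_force: 0.0
```

Run:
```python
from h import *
s=get_state();print(s["ee_pos"],s["qpos"]);print(R.from_quat(s["eef_rot"]).as_matrix().round(4))
f=grab_frame("wrist");save(f,"w3")
for t in "roll stand bayonet spindle_tip".split(): print(t,loc(f,t,1))
```

```text
[ 0.55965291 -0.12644015  0.22875728] [-0.47311006  0.05145012  0.03665258  1.58466096  0.04240747 -2.75779436]
[[ 0.6542 -0.7563 -0.0062]
 [-0.7551 -0.6536  0.0508]
 [-0.0424 -0.0286 -0.9987]]
roll [(0.91, [0.5646, -0.1755, 0.0165])]
stand []
bayonet []
spindle_tip []
```

Request:
carry_out --moves '[[[0, 0, 0], -7, 0], [[0, 0, 0], -7, 0], [[0, 0, 0], -7, 0], [[0, 0, 0], -5, 0], [[0, 0, 0], -5, 0], [[0, 0, 0], 0, 0], [[0, 0, 0], 0, 0], [[0, 0, 0], 0, 0], [[0, 0, 0], 0, 0], [[0, 0, 0], 0, 0]]'

```text
time: 18.22
ee_pos: [0.5759, -0.0901, 0.2297]
eef_rot: [0.981, -0.192, -0.01, -0.008]
wrist_force: [0.1, 0.2, -0.2]
grip_width: 0.0858
grip_force: 0.0
```

Run:
```python
from h import *
s=get_state();print(s["ee_pos"],s["qpos"]);print(R.from_quat(s["eef_rot"]).as_matrix().round(4))
```

```text
[ 0.57594673 -0.09008204  0.2297427 ] [-0.3857489   0.07800296  0.06663427  1.58145054  0.01199903 -3.14028822]
[[ 0.9258 -0.3777 -0.0159]
 [-0.3774 -0.9259  0.0194]
 [-0.022  -0.012  -0.9997]]
```

Request:
carry_out --moves '[[[0, 0, 0], -3.5, 0], [[0, 0, 0], 0, 0], [[0, 0, 0], 0, 0], [[0, 0, 0], 0, 0], [[0, 0, 0], 0, 0], [[0, 0, 0], 7, 0], [[0, 0, 0], 0, 0], [[0, 0, 0], 0, 0], [[0, 0, 0], 0, 0], [[0, 0, 0], 0, 0]]'

```text
time: 19.05
ee_pos: [0.5817, -0.0744, 0.2298]
eef_rot: [0.972, -0.233, -0.011, -0.001]
wrist_force: [0.4, 0.8, -0.5]
grip_width: 0.0851
grip_force: 0.0
```

Run:
```python
from h import *
s=get_state();print(s["ee_pos"],s["qpos"]);r=R.from_quat(s["eef_rot"]);print(r.as_matrix().round(4))
f=grab_frame("wrist");save(f,"w4")
for t in "roll bayonet spindle_tip".split(): print(t,loc(f,t,1))
g=grab_frame("scene")
for t in "roll bayonet spindle_tip".split(): print(t,loc(g,t,1))
```

```text
[ 0.58165146 -0.07441125  0.22976034] [-3.49984776e-01  9.02840846e-02  7.96299394e-02  1.58150824e+00
 -2.03063139e-04 -3.02077349e+00]
[[ 0.891  -0.4536 -0.0201]
 [-0.4535 -0.8912  0.0071]
 [-0.0212  0.0028 -0.9998]]
roll [(0.61, [0.5661, -0.1753, 0.0128])]
bayonet [(0.49, [0.575, -0.0191, -0.0027])]
spindle_tip []
roll [(0.92, [0.5677, -0.1722, 0.0121])]
bayonet [(0.81, [0.5642, -0.1723, 0.0963])]
spindle_tip [(0.59, [0.5786, -0.0223, 0.0006])]
```

View pics/w4.png

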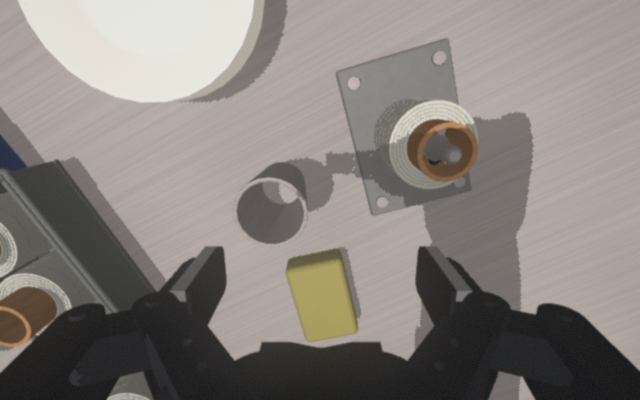

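The wrist view shows the roll's core at (445,150) on its stand and the beaker at (272,210). The tilt is down to 1.2°, which is acceptable. Next I go above the roll.

Request:
carry_out --moves '[[[0, 0, 0], 7, 0], [[0, 0, 0], 7, 0], [[0, 0, 0], 7, 0], [[0.0105, 0.013, 0], 0, 0], [[0.0105, 0.013, 0], 0, 0], [[0.0105, 0.013, 0], 0, 0], [[0.0105, 0.013, 0], 0, 0], [[0.0105, 0.013, 0], 0, 0], [[0.0105, 0.013, 0], 0, 0], [[0, 0, 0], 0, 0]]'

```text
time: 20.28
ee_pos: [0.5653, -0.1757, 0.2291]
eef_rot: [0.913, -0.408, -0.011, 0.001]
wrist_force: [-0.7, 0.4, -0.3]
grip_width: 0.0855
grip_force: 0.0
```

```bash
cat > aim.py <<'E'
from h import *
def aim(t):
    s=get_state();r=R.from_quat(s["eef_rot"]);print("t",s["time"],"pos",np.round(s["ee_pos"],4),"q",np.round(s["qpos"],3),"F",np.round(s["wrist_force"],1))
    print("psi",np.degrees(np.arctan2(r.as_matrix()[1,0],r.as_matrix()[0,0])).round(1),"z",r.as_matrix()[:,2].round(4),"tool shift to target",r.inv().apply(np.array(t)-s["ee_pos"]).round(4))
    return r
E
python3 - <<'E'
from aim import *
aim([.5655,-.1735,.105])
for c in("wrist","side","scene"):
  f=grab_frame(c); print(c,loc(f,"roll"),loc(f,"bayonet"),loc(f,"spindle_tip"))
  if c=="wrist": save(f,"w5")
E
```

```text
t 20.2833 pos [ 0.5653 -0.1757  0.2291] q [-0.52   0.108  0.097  1.581 -0.005 -2.82 ] F [-0.7  0.4 -0.3]
psi -48.2 z [-0.0204  0.0065 -0.9998] tool shift to target [ 0.0008 -0.003   0.1241]
wrist [] [] []
side [(0.58, [0.5645, -0.1724, 0.0185])] [(0.42, [0.5922, 0.4593, 0.0015])] []
scene [(0.79, [0.5686, -0.1724, 0.0092])] [(0.56, [0.5654, -0.1755, 0.0979])] [(0.73, [0.4194, 0.5197, -0.0013])]
```

View pics/w5.png

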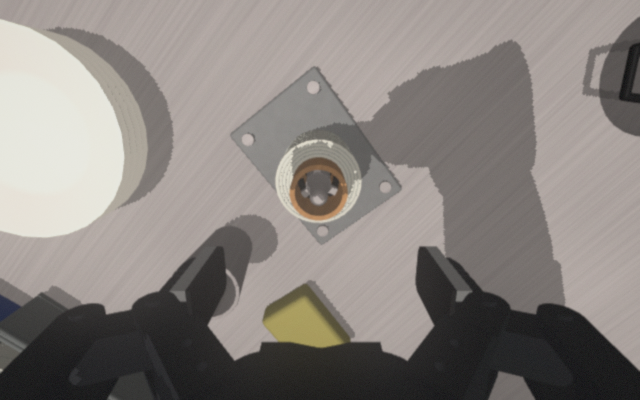

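The wrist view looks straight down on the roll, with its core centred near (319,189). I'll fit the core's rim for a precise centre.

Run:
```python
from aim import *
f=grab_frame("wrist");im=f["color"].astype(int)
def w(u,v,z):
    h=200/np.tan(np.radians(f["vfov"])/2);r=R.from_quat(f["orientation"]).apply([(u-f["cx"])/h,-(v-f["cy"])/h,-1]);c=np.array(f["xyz"]);return (c+r*(z-c[2])/r[2]).round(4)
hsv=cv2.cvtColor(f["color"],cv2.COLOR_RGB2HSV)
m=((hsv[...,0]<20)&(hsv[...,1]>110)&(hsv[...,2]>60)).astype(np.uint8);m[:, :250]=0;m[:,390:]=0;m[:120]=0;m[250:]=0
n,l,st,_=cv2.connectedComponentsWithStats(m);k=1+st[1:,4].argmax();v,u=np.nonzero(l==k);print(st[k])
c,rad=cv2.minEnclosingCircle(np.c_[u,v].astype(np.float32));print(c,rad,"core top",w(*c,.128),"rad m",np.linalg.norm(w(c[0]+rad,c[1],.128)-w(*c,.128)))
# winding top: bright circle via silhouette min enclosing
d=silhouettes(f,"roll")
if d:
    v,u=np.nonzero(d[0]["pixels"]);c,rad=cv2.minEnclosingCircle(np.c_[u,v].astype(np.float32));print(c,rad,"winding",w(*c,.096),np.linalg.norm(w(c[0]+rad,c[1],.096)-w(*c,.096)))
print("tcp px dir", f["xyz"], f["cx"],f["cy"]);
```

```text
[294 191  55  26 275]
(321.0, 194.0) 27.1662540435791 core top [ 0.563  -0.1716  0.128 ] rad m 0.021459030733003696
(320.5333251953125, 174.0) 46.21644973754883 winding [ 0.5687 -0.1778  0.096 ] 0.04057647101461633
tcp px dir [ 0.61531385 -0.22572922  0.370461  ] 320.5152043588942 193.61269875697442
```

Request:
carry_out --moves '[[[0.0015, -0.0023, 0.02], 0, 0], [[0, 0, 0.02], 0, 0], [[0, 0, 0.02], 0, 0], [[0, 0, 0.02], 0, 0], [[0, 0, 0.018], 0, 0], [[0, 0, 0.014], 0, 0], [[0, 0, 0.01], 0, 0.1], [[0, 0, 0.008], 0, 0.2], [[0, 0, 0], 0, 0.3], [[0, 0, 0], 0, 0.38]]'

```text
time: 21.82
ee_pos: [0.5659, -0.1719, 0.0996]
eef_rot: [0.913, -0.407, -0.011, 0.001]
wrist_force: [-0.5, 0.8, 1.1]
grip_width: 0.0533
grip_force: 0.0
```

Request:
carry_out --moves '[[[0, 0, 0], 0, 0.39], [[0, 0, 0], 0, 0.4], [[0, 0, 0], 0, 0.41], [[0, 0, 0], 0, 0.42], [[0, 0, 0], 0, 0.425], [[0, 0, 0], 0, 0.43], [[0, 0, 0], 0, 0.43], [[0, 0, 0], 0, 0.43], [[0, 0, 0], 0, 0.43], [[0, 0, 0], 0, 0.43]]'

```text
time: 22.65
ee_pos: [0.5658, -0.1719, 0.0994]
eef_rot: [0.913, -0.407, -0.011, 0.001]
wrist_force: [-1.4, -1.0, 1.1]
grip_width: 0.0486
grip_force: 0.7
```

Run:
```python
from aim import *
r=aim([.5655,-.1745,.099]);print("Ftool",r.inv().apply(get_state()["wrist_force"]).round(2))
f=grab_frame("wrist");cv2.imwrite("pics/w6.png",f["color"][150:400,:,::-1])
```

```text
t 22.65 pos [ 0.5658 -0.1719  0.0994] q [-0.514  0.123 -0.122  1.346 -0.004 -2.816] F [-1.4 -1.   1.1]
psi -48.1 z [-0.0202  0.007  -0.9998] tool shift to target [0.0017 0.0019 0.0003]
Ftool [-0.2   1.68 -1.05]
```

View pics/w6.png

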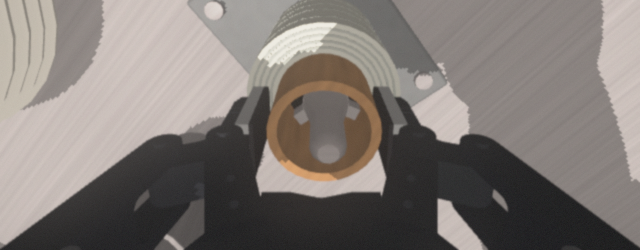

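The core sits between the pads at (325,130), touching one pad lightly. I'll centre by 1.5 mm and close.

Request:
carry_out --moves '[[[0.001, 0.0008, 0], 0, 0.43], [[0.0007, 0.0007, 0], 0, 0.43], [[0, 0, 0], 0, 0.435], [[0, 0, 0], 0, 0.44], [[0, 0, 0], 0, 0.445], [[0, 0, 0], 0, 0.45], [[0, 0, 0], 0, 0.46], [[0, 0, 0], 0, 0.5], [[0, 0, 0], 0, 0.6], [[0, 0, 0], 0, 0.6]]'

```text
time: 23.53
ee_pos: [0.566, -0.1743, 0.0998]
eef_rot: [0.913, -0.407, -0.01, 0.001]
wrist_force: [-0.5, -1.6, 5.7]
grip_width: 0.0445
grip_force: 61.9
```

Run:
```python
from aim import *
r=aim([.5655,-.1745,.099]);s=get_state();print("Ftool",r.inv().apply(s["wrist_force"]).round(2),s["grip_width"],s["grip_force"])
```

```text
t 23.5333 pos [ 0.566  -0.1743  0.0998] q [-0.517  0.125 -0.119  1.347 -0.004 -2.819] F [-0.5 -1.6  5.7]
psi -48.1 z [-0.0196  0.0066 -0.9998] tool shift to target [-0.0002  0.0005  0.0008]
Ftool [ 0.71  1.47 -5.69] 0.044459764268691596 61.874036276713014
```

Request:
carry_out --moves '[[[0, 0, -0.001], 0, 0.6], [[0, 0, -0.0008], 0, 0.6], [[0, 0, 0], 7, 0.6], [[0, 0, 0], 5, 0.6], [[0, 0, 0], 0, 0.6], [[0, 0, -0.0006], 0, 0.6], [[0, 0, -0.0006], 0, 0.6], [[0, 0, -0.0006], 0, 0.6], [[0, 0, 0], 0, 0.6], [[0, 0, 0], 0, 0.6]]'

```text
time: 24.37
ee_pos: [0.5659, -0.1742, 0.103]
eef_rot: [0.866, -0.5, -0.01, 0.002]
wrist_force: [-0.1, 0.5, -2.6]
grip_width: 0.0448
grip_force: 61.4
```

Request:
carry_out --moves '[[[0, 0, -0.0004], 0, 0.6], [[0, 0, 0], 0, 0.6], [[0, 0, -0.0004], 0, 0.6], [[0, 0, 0], 0, 0.6], [[0, 0, -0.0004], 0, 0.6], [[0, 0, 0], 0, 0.6], [[0, 0, 0], 0, 0.6], [[0, 0, 0], 0, 0.6], [[0, 0, 0], 0, 0.6], [[0, 0, 0], 0, 0.6]]'

```text
time: 25.2
ee_pos: [0.5659, -0.1742, 0.1041]
eef_rot: [0.866, -0.501, -0.011, 0.002]
wrist_force: [0.0, 0.2, -2.4]
grip_width: 0.0446
grip_force: 61.4
```

Request:
carry_out --moves '[[[0, 0, -0.0004], 0, 0.6], [[0, 0, 0], 0, 0.6], [[0, 0, -0.0004], 0, 0.6], [[0, 0, 0], 0, 0.6], [[0, 0, -0.0004], 0, 0.6], [[0, 0, 0], 0, 0.6], [[0, 0, -0.0004], 0, 0.6], [[0, 0, 0], 0, 0.6], [[0, 0, 0], 0, 0.6], [[0, 0, 0], 0, 0.6]]'

```text
time: 26.03
ee_pos: [0.566, -0.1742, 0.1057]
eef_rot: [0.866, -0.501, -0.01, 0.002]
wrist_force: [-0.2, -0.7, -2.2]
grip_width: 0.0445
grip_force: 61.4
```

Request:
carry_out --moves '[[[0, 0, -0.0005], 0, 0.6], [[0, 0, -0.0005], 0, 0.6], [[0, 0, -0.0005], 0, 0.6], [[0, 0, -0.0005], 0, 0.6], [[0, 0, -0.0005], 0, 0.6], [[0, 0, -0.0005], 0, 0.6], [[0, 0, 0], 0, 0.6], [[0, 0, 0], 0, 0.6], [[0, 0, 0], 0, 0.6], [[0, 0, 0], 0, 0.6]]'

```text
time: 26.87
ee_pos: [0.5657, -0.174, 0.1069]
eef_rot: [0.866, -0.501, -0.011, 0.002]
wrist_force: [5.7, -2.2, -20.3]
grip_width: 0.0446
grip_force: 64.5
```

Run:
```python
from aim import *
r=aim([.566,-.1742,.26]);s=get_state();print("Ftool",r.inv().apply(s["wrist_force"]).round(2))
for c in("side","scene"):
  f=grab_frame(c);print(loc(f,"roll"))
```

```text
t 26.8667 pos [ 0.5657 -0.174   0.1069] q [-0.517  0.123 -0.108  1.362 -0.004 -2.61 ] F [  5.7  -2.2 -20.3]
psi -60.1 z [-0.0213  0.0081 -0.9997] tool shift to target [-0.0024  0.002  -0.1531]
Ftool [ 5.13 -4.09 20.17]
[(0.92, [0.567, -0.1735, 0.0258])]
[(0.73, [0.5696, -0.1727, 0.0149])]
```

Blocked by the lugs at 20 N, so the turn doesn't match yet. I'll search in 12° steps with a light lift each time.

Request:
carry_out --moves '[[[0, 0, 0.002], 0, 0.6], [[0, 0, 0.0015], 0, 0.6], [[0, 0, 0], 6, 0.6], [[0, 0, 0], 6, 0.6], [[0, 0, 0], 0, 0.6], [[0, 0, -0.001], 0, 0.6], [[0, 0, -0.001], 0, 0.6], [[0, 0, -0.001], 0, 0.6], [[0, 0, 0], 0, 0.6], [[0, 0, 0], 0, 0.6]]'

```text
time: 27.9
ee_pos: [0.5659, -0.1742, 0.1069]
eef_rot: [0.809, -0.588, -0.011, 0.003]
wrist_force: [5.9, -3.0, -16.8]
grip_width: 0.0447
grip_force: 65.0
```

Request:
carry_out --moves '[[[0, 0, 0], 0, 0.6], [[0, 0, 0], 0, 0.6], [[0, 0, 0], 0, 0.6], [[0, 0, 0], 0, 0.6], [[0, 0, 0], 0, 0.6], [[0, 0, 0], 0, 0.6], [[0, 0, 0], 0, 0.6], [[0, 0, 0], 0, 0.6], [[0, 0, 0], 0, 0.6], [[0, 0, 0], 0, 0.6]]'

```text
time: 28.73
ee_pos: [0.5659, -0.1741, 0.1068]
eef_rot: [0.809, -0.588, -0.011, 0.003]
wrist_force: [5.2, -3.2, -17.0]
grip_width: 0.0445
grip_force: 65.0
```

Request:
carry_out --moves '[[[0, 0, 0.0015], 0, 0.6], [[0, 0, 0.0015], 0, 0.6], [[0, 0, 0], 6, 0.6], [[0, 0, 0], 6, 0.6], [[0, 0, 0], 0, 0.6], [[0, 0, -0.001], 0, 0.6], [[0, 0, -0.001], 0, 0.6], [[0, 0, -0.001], 0, 0.6], [[0, 0, 0], 0, 0.6], [[0, 0, 0], 0, 0.6]]'

```text
time: 29.57
ee_pos: [0.5658, -0.1741, 0.1072]
eef_rot: [0.743, -0.669, -0.01, 0.004]
wrist_force: [3.8, -3.3, -17.3]
grip_width: 0.0444
grip_force: 65.1
```

Request:
carry_out --moves '[[[0, 0, 0.0015], 0, 0.6], [[0, 0, 0.0015], 0, 0.6], [[0, 0, 0], 6, 0.6], [[0, 0, 0], 6, 0.6], [[0, 0, 0], 0, 0.6], [[0, 0, -0.001], 0, 0.6], [[0, 0, -0.001], 0, 0.6], [[0, 0, -0.001], 0, 0.6], [[0, 0, 0], 0, 0.6], [[0, 0, 0], 0, 0.6]]'

```text
time: 30.4
ee_pos: [0.5661, -0.1743, 0.1085]
eef_rot: [-0.669, 0.743, 0.009, -0.005]
wrist_force: [0.9, 0.1, -2.6]
grip_width: 0.0447
grip_force: 66.6
```

Free at about +48°. Lifting straight up, gently at first.

Request:
carry_out --moves '[[[0, 0, -0.0008], 0, 0.6], [[0, 0.0001, -0.0008], 0, 0.6], [[0, 0, -0.0008], 0, 0.6], [[0, 0, -0.0008], 0, 0.6], [[0, 0, -0.0008], 0, 0.6], [[0, 0, -0.0008], 0, 0.6], [[0, 0, 0], 0, 0.6], [[0, 0, 0], 0, 0.6], [[0, 0, 0], 0, 0.6], [[0, 0, 0], 0, 0.6]]'

```text
time: 31.23
ee_pos: [0.566, -0.1742, 0.113]
eef_rot: [-0.668, 0.744, 0.009, -0.005]
wrist_force: [0.3, -0.5, -2.4]
grip_width: 0.0442
grip_force: 66.6
```

Request:
carry_out --moves '[[[0, 0, -0.0015], 0, 0.6], [[0, 0.0001, -0.0015], 0, 0.6], [[0, 0, -0.0015], 0, 0.6], [[0, 0, -0.0015], 0, 0.6], [[0, 0.0001, -0.0015], 0, 0.6], [[0, 0, -0.0015], 0, 0.6], [[0, 0, -0.0015], 0, 0.6], [[0, 0.0001, -0.0015], 0, 0.6], [[0, 0, 0], 0, 0.6], [[0, 0, 0], 0, 0.6]]'

```text
time: 32.07
ee_pos: [0.566, -0.1743, 0.1252]
eef_rot: [-0.668, 0.744, 0.009, -0.005]
wrist_force: [-0.1, -1.5, -3.2]
grip_width: 0.0443
grip_force: 66.6
```

Request:
carry_out --moves '[[[0, 0, -0.002], 0, 0.6], [[0, 0.0001, -0.003], 0, 0.6], [[0, 0, -0.003], 0, 0.6], [[0, 0.0001, -0.004], 0, 0.6], [[0, 0.0001, -0.005], 0, 0.6], [[0, 0.0001, -0.006], 0, 0.6], [[0, 0.0001, -0.006], 0, 0.6], [[0, 0.0002, -0.006], 0, 0.6], [[0, 0, 0], 0, 0.6], [[0, 0, 0], 0, 0.6]]'

```text
time: 32.9
ee_pos: [0.5663, -0.1746, 0.1606]
eef_rot: [-0.669, 0.744, 0.009, -0.005]
wrist_force: [0.2, -0.3, -1.6]
grip_width: 0.0443
grip_force: 66.6
```

Request:
carry_out --moves '[[[0, 0.0002, -0.01], 0, 0.6], [[0, 0.0002, -0.012], 0, 0.6], [[0, 0.0003, -0.014], 0, 0.6], [[0, 0.0003, -0.014], 0, 0.6], [[0, 0.0003, -0.014], 0, 0.6], [[0, 0.0003, -0.014], 0, 0.6], [[0, 0.0003, -0.014], 0, 0.6], [[0, 0.0003, -0.012], 0, 0.6], [[0, 0, -0.006], 0, 0.6], [[0, 0, 0], 0, 0.6]]'

```text
time: 33.73
ee_pos: [0.5666, -0.1754, 0.2724]
eef_rot: [-0.669, 0.744, 0.008, -0.005]
wrist_force: [0.4, 0.1, -2.6]
grip_width: 0.0448
grip_force: 66.6
```

Run:
```python
from aim import *
for c in("side","scene"):
  f=grab_frame(c);print(loc(f,"roll"));
  for t in "stock_near stock_mid stock_far".split(): print(t,loc(f,t,1))
  if c=="side": cv2.imwrite("pics/s5.png",cv2.resize(f["color"][130:310,180:420,::-1],None,fx=3,fy=3))
r=aim([.5085,.253,.27])
```

```text
[(0.73, [0.565, -0.1773, 0.1915])]
stock_near [(0.72, [0.4235, 0.2544, 0.0064])]
stock_mid []
stock_far [(0.62, [0.6699, 0.2509, 0.0124])]
[(0.92, [0.5659, -0.1742, 0.1805])]
stock_near [(0.7, [0.4246, 0.2591, 0.0051])]
stock_mid [(0.78, [0.596, 0.2533, 0.0042])]
stock_far [(0.79, [0.6784, 0.2562, 0.0029])]
t 34.2333 pos [ 0.5658 -0.1749  0.2697] q [-0.518  0.123  0.187  1.657 -0.004 -1.983] F [ 0.6 -0.3 -2.7]
psi -96.1 z [-0.0206  0.0074 -0.9998] tool shift to target [-0.4194  0.1024  0.0041]
```

View pics/s5.png

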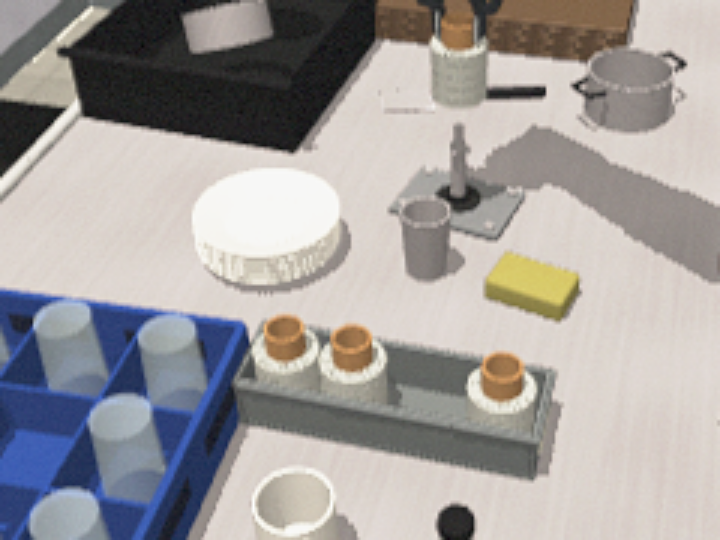

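The roll is off and hangs upright at crop (460,75) above the bare spindle. In the bin, mid and far are close together, leaving a wide gap next to near at (500,390). Now I turn and carry it over.

Request:
carry_out --moves '[[[0, 0, 0], 7, 0.6], [[0, 0, 0], 7, 0.6], [[0, 0, 0], 7, 0.6], [[0, 0, 0], 7, 0.6], [[0, 0, 0], 7, 0.6], [[0, 0, 0], 7, 0.6], [[0, 0, 0], 7, 0.6], [[0, 0, 0], 7, 0.6], [[0, 0, 0], 7, 0.6], [[0, 0, 0], 7, 0.6]]'

```text
time: 35.07
ee_pos: [0.5659, -0.175, 0.27]
eef_rot: [-0.118, 0.993, 0.005, -0.01]
wrist_force: [0.0, -0.7, -2.2]
grip_width: 0.0444
grip_force: 66.6
```

Request:
carry_out --moves '[[[0, 0, 0], 7, 0.6], [[0, 0, 0], 7, 0.6], [[0.004, 0.02, 0], 0, 0.6], [[0.005, 0.03, 0], 0, 0.6], [[0.005, 0.035, 0], 0, 0.6], [[0.005, 0.035, 0], 0, 0.6], [[0.005, 0.035, 0], 0, 0.6], [[0.005, 0.035, 0], 0, 0.6], [[0.005, 0.035, 0], 0, 0.6], [[0.005, 0.035, 0], 0, 0.6]]'

```text
time: 35.9
ee_pos: [0.5269, 0.0867, 0.2728]
eef_rot: [0.001, 1.0, 0.004, -0.01]
wrist_force: [0.5, -0.2, -2.5]
grip_width: 0.0443
grip_force: 66.6
```

Request:
carry_out --moves '[[[0.004, 0.03, 0], 0, 0.6], [[0.004, 0.03, 0], 0, 0.6], [[0.004, 0.03, 0], 0, 0.6], [[0.003, 0.025, 0], 0, 0.6], [[0.003, 0.02, 0], 0, 0.6], [[0, 0.015, 0], 0, 0.6], [[0, 0.01, 0], 0, 0.6], [[0, 0.006, 0], 0, 0.6], [[0, 0, 0], 0, 0.6], [[0, 0, 0], 0, 0.6]]'

```text
time: 36.73
ee_pos: [0.5098, 0.2506, 0.2741]
eef_rot: [0.001, 1.0, 0.003, -0.01]
wrist_force: [-0.3, -0.4, -3.0]
grip_width: 0.0444
grip_force: 66.6
```

Run:
```python
from aim import *
r=aim([.5085,.253,.18])
for c in("wrist","side","scene"):
  f=grab_frame(c);print(c,"roll",loc(f,"roll"))
  for t in "bin stock_near stock_mid stock_far".split(): print(t,loc(f,t,1))
  if c=="wrist": save(f,"w7")
```

```text
t 36.7333 pos [0.5098 0.2506 0.2741] q [0.221 0.042 0.111 1.657 0.011 0.222] F [-0.3 -0.4 -3. ]
psi 179.9 z [-0.0203  0.0068 -0.9998] tool shift to target [-0.0006  0.0017  0.0941]
wrist roll [(0.78, [0.5031, 0.2516, 0.1886])]
bin []
stock_near [(0.79, [0.4195, 0.2566, 0.0051])]
stock_mid []
stock_far []
side roll [(0.85, [0.5077, 0.251, 0.1933])]
bin [(0.95, [0.5489, 0.2542, 0.0017])]
stock_near [(0.68, [0.4221, 0.2559, 0.0069])]
stock_mid [(0.78, [0.5899, 0.2509, 0.0062])]
stock_far [(0.65, [0.5063, 0.2495, 0.1924])]
scene roll [(0.91, [0.511, 0.2541, 0.1871])]
bin [(0.66, [0.5524, 0.2555, -0.0017])]
stock_near [(0.54, [0.4242, 0.2552, 0.0045])]
stock_mid [(0.91, [0.5952, 0.2493, 0.0061])]
stock_far [(0.62, [0.6718, 0.2573, 0.0091])]
```

Request:
carry_out --moves '[[[-0.001, 0.001, 0.012], 0, 0.6], [[-0.001, 0, 0.014], 0, 0.6], [[0, 0, 0.014], 0, 0.6], [[0, 0, 0.014], 0, 0.6], [[0, 0, 0.014], 0, 0.6], [[0, 0, 0.012], 0, 0.6], [[0, 0, 0.008], 0, 0.6], [[0, 0, 0.004], 0, 0.6], [[0, 0, 0], 0, 0.6], [[0, 0, 0], 0, 0.6]]'

```text
time: 38.47
ee_pos: [0.51, 0.2528, 0.1826]
eef_rot: [0.001, 1.0, 0.004, -0.01]
wrist_force: [-0.3, 1.7, -1.7]
grip_width: 0.045
grip_force: 66.6
```

Run:
```python
from aim import *
r=aim([.5085,.253,.11])
for c in("side","scene"):
  f=grab_frame(c);print(c,"roll",loc(f,"roll",3))
  for t in "stock_near stock_mid".split(): print(t,loc(f,t,2))
  if c=="scene": cv2.imwrite("pics/s6.png",cv2.resize(f["color"][140:260,340:440,::-1],None,fx=5,fy=5,interpolation=cv2.INTER_CUBIC))
```

```text
t 38.4667 pos [0.51   0.2528 0.1826] q [ 0.224  0.026 -0.072  1.49   0.011  0.226] F [-0.3  1.7 -1.7]
psi 179.9 z [-0.0196  0.0072 -0.9998] tool shift to target [ 0.0001 -0.0003  0.0726]
side roll [(0.47, [0.6234, -0.4749, -0.0007]), (0.29, [0.5641, -0.1751, 0.096])]
stock_near [(0.69, [0.422, 0.255, 0.0061]), (0.63, [0.4269, 0.0006, -0.0049])]
stock_mid [(0.78, [0.5941, 0.2488, 0.0059])]
scene roll [(0.65, [0.5112, 0.2573, 0.0953])]
stock_near [(0.48, [0.4251, 0.2549, 0.0026])]
stock_mid [(0.95, [0.5972, 0.2521, 0.007]), (0.61, [0.6251, -0.4728, -0.0052])]
```

View pics/s6.png

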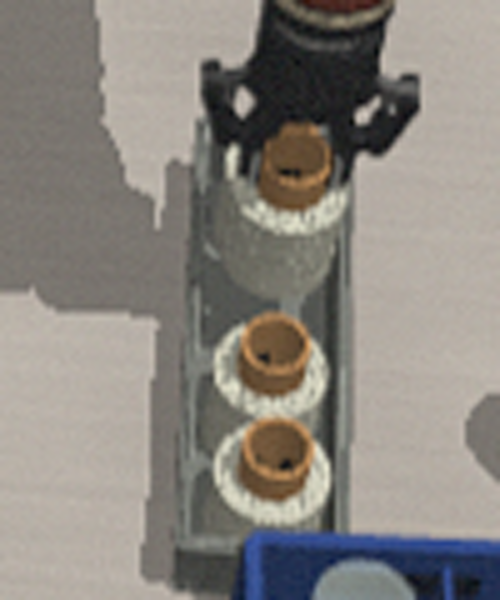

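The roll hangs upright over the gap at crop (290,220), with mid and far below it at (275,380) and (275,470). I'll lower on.

Request:
carry_out --moves '[[[0, 0, 0.009], 0, 0.6], [[0, 0, 0.009], 0, 0.6], [[0, 0, 0.009], 0, 0.6], [[0, 0, 0.009], 0, 0.6], [[0, 0, 0.009], 0, 0.6], [[0, 0, 0.008], 0, 0.6], [[0, 0, 0.007], 0, 0.6], [[0, 0, 0.005], 0, 0.6], [[0, 0, 0.004], 0, 0.6], [[0, 0, 0], 0, 0.6]]'

```text
time: 39.7
ee_pos: [0.5081, 0.2531, 0.1123]
eef_rot: [0.001, 1.0, 0.003, -0.011]
wrist_force: [-0.5, 0.6, -2.4]
grip_width: 0.0444
grip_force: 66.6
```

Request:
carry_out --moves '[[[0, 0, 0.003], 0, 0.6], [[0, 0, 0.002], 0, 0.6], [[0, 0, 0.002], 0, 0.6], [[0, 0, 0.001], 0, 0.6], [[0, 0, 0.001], 0, 0.6], [[0, 0, 0.001], 0, 0.6], [[0, 0, 0.001], 0, 0.6], [[0, 0, 0.001], 0, 0.6], [[0, 0, 0], 0, 0.6], [[0, 0, 0], 0, 0.6]]'

```text
time: 40.53
ee_pos: [0.5082, 0.2533, 0.1012]
eef_rot: [0.001, 1.0, 0.004, -0.01]
wrist_force: [0.8, -0.6, -1.9]
grip_width: 0.0447
grip_force: 66.6
```

Request:
carry_out --moves '[[[0, 0, 0.001], 0, 0.6], [[0, 0, 0.001], 0, 0.6], [[0, 0, 0.001], 0, 0.6], [[0, 0, 0.001], 0, 0.6], [[0, 0, 0.001], 0, 0.6], [[0, 0, 0.001], 0, 0.6], [[0, 0, 0], 0, 0.6], [[0, 0, 0], 0, 0.6], [[0, 0, 0], 0, 0.6], [[0, 0, 0], 0, 0.6]]'

```text
time: 41.37
ee_pos: [0.5082, 0.2533, 0.0953]
eef_rot: [0.001, 1.0, 0.004, -0.01]
wrist_force: [-0.1, -0.7, -2.2]
grip_width: 0.044
grip_force: 66.6
```

Request:
carry_out --moves '[[[0, 0, 0.0005], 0, 0.6], [[0, 0, 0.0005], 0, 0.6], [[0, 0, 0.0005], 0, 0.6], [[0, 0, 0.0005], 0, 0.6], [[0, 0, 0], 0, 0.6], [[0, 0, 0], 0, 0.6], [[0, 0, 0], 0, 0.6], [[0, 0, 0], 0, 0.6], [[0, 0, 0], 0, 0.6], [[0, 0, 0], 0, 0.6]]'

```text
time: 42.2
ee_pos: [0.5081, 0.2533, 0.0933]
eef_rot: [0.001, 1.0, 0.004, -0.01]
wrist_force: [0.9, 0.5, -1.8]
grip_width: 0.0443
grip_force: 66.6
```

Request:
carry_out --moves '[[[0, 0, 0.0005], 0, 0.6], [[0, 0, 0.0005], 0, 0.6], [[0, 0, 0.0005], 0, 0.6], [[0, 0, 0.0005], 0, 0.6], [[0, 0, 0], 0, 0.6], [[0, 0, 0], 0, 0.6], [[0, 0, 0], 0, 0.6], [[0, 0, 0], 0, 0.6], [[0, 0, 0], 0, 0.6], [[0, 0, 0], 0, 0.6]]'

```text
time: 43.03
ee_pos: [0.5081, 0.2534, 0.0913]
eef_rot: [0.001, 1.0, 0.004, -0.01]
wrist_force: [0.2, -0.5, -1.3]
grip_width: 0.0442
grip_force: 66.6
```

Request:
carry_out --moves '[[[0, 0, 0.0005], 0, 0.6], [[0, 0, 0.0005], 0, 0.6], [[0, 0, 0.0005], 0, 0.6], [[0, 0, 0], 0, 0.6], [[0, 0, 0], 0, 0.6], [[0, 0, 0], 0, 0.6], [[0, 0, 0], 0, 0.6], [[0, 0, 0], 0, 0.6], [[0, 0, 0], 0, 0.6], [[0, 0, 0], 0, 0.6]]'

```text
time: 43.87
ee_pos: [0.5083, 0.2535, 0.0909]
eef_rot: [0.001, 1.0, 0.004, -0.01]
wrist_force: [-2.9, -0.5, 6.5]
grip_width: 0.0442
grip_force: 67.7
```

Run:
```python
from aim import *
r=aim([.5085,.253,.11])
for c in("side","scene"):
  f=grab_frame(c);print(c,"roll",loc(f,"roll",2))
  for t in "stock_near stock_mid stock_far".split(): print(t,loc(f,t,2))
```

```text
t 43.8667 pos [0.5083 0.2535 0.0909] q [ 0.226  0.049 -0.216  1.323  0.011  0.228] F [-2.9 -0.5  6.5]
psi 179.9 z [-0.0192  0.0072 -0.9998] tool shift to target [ 0.0001 -0.0003 -0.0191]
side roll [(0.63, [0.5063, 0.2561, 0.0105])]
stock_near [(0.7, [0.4233, 0.2547, 0.0083]), (0.58, [0.5609, -0.1747, 0.0959])]
stock_mid [(0.87, [0.592, 0.2491, 0.0037])]
stock_far [(0.75, [0.6708, 0.2495, 0.0109]), (0.17, [0.5681, -0.1723, 0.0011])]
scene roll [(0.77, [0.5081, 0.2573, 0.0037])]
stock_near [(0.42, [0.4253, 0.2568, 0.0035])]
stock_mid [(0.93, [0.5942, 0.2518, 0.0031])]
stock_far [(0.83, [0.6776, 0.2535, 0.0037])]
```

Seated on the floor at 6.5 N. Releasing, then rising.

Request:
carry_out --moves '[[[0, 0, 0], 0, 0.45], [[0, 0, 0], 0, 0.43], [[0, 0, 0], 0, 0.4], [[0, 0, 0], 0, 0.35], [[0, 0, 0], 0, 0.3], [[0, 0, 0], 0, 0.25], [[0, 0, 0], 0, 0.2], [[0, 0, 0], 0, 0.2], [[0, 0, 0], 0, 0.2], [[0, 0, 0], 0, 0.2]]'

```text
time: 45.2
ee_pos: [0.508, 0.2534, 0.0897]
eef_rot: [0.001, 1.0, 0.004, -0.01]
wrist_force: [-1.3, -0.5, -0.2]
grip_width: 0.0679
grip_force: 0.0
```

Request:
carry_out --moves '[[[0, 0, -0.004], 0, 0.2], [[0, 0, -0.006], 0, 0.2], [[0, 0, -0.008], 0, 0.2], [[0, 0, -0.01], 0, 0.2], [[0, 0, -0.015], 0, 0.2], [[0, 0, -0.02], 0, 0.2], [[0, 0, -0.02], 0, 0.2], [[0, 0, -0.02], 0, 0.2], [[0, 0, -0.02], 0, 0.2], [[0, 0, -0.01], 0, 0.2]]'

```text
time: 46.03
ee_pos: [0.5116, 0.2526, 0.2266]
eef_rot: [0.001, 1.0, 0.004, -0.008]
wrist_force: [-0.1, 0.6, 0.1]
grip_width: 0.0683
grip_force: 0.0
```

Run:
```python
from aim import *
r=aim([.5085,.253,.2])
for c in("side","scene"):
  f=grab_frame(c);print(c,"roll",loc(f,"roll",2))
  for t in "bin stock_near stock_mid stock_far".split(): print(t,loc(f,t,1))
  if c=="side": cv2.imwrite("pics/s7.png",cv2.resize(f["color"][200:320,240:380,::-1],None,fx=5,fy=5,interpolation=cv2.INTER_CUBIC))
```

```text
t 46.0333 pos [0.5116 0.2526 0.2266] q [0.223 0.029 0.011 1.566 0.011 0.225] F [-0.1  0.6  0.1]
psi 179.9 z [-0.0162  0.008  -0.9998] tool shift to target [0.0027 0.0001 0.0266]
side roll [(0.93, [0.5036, 0.2524, 0.0052]), (0.27, [0.349, -0.502, 0.0024])]
bin [(0.81, [0.5477, 0.2505, 0.004])]
stock_near [(0.62, [0.4241, 0.2541, 0.0072])]
stock_mid [(0.81, [0.5919, 0.2499, 0.006])]
stock_far [(0.7, [0.5629, -0.1743, 0.0938])]
scene roll [(0.93, [0.5068, 0.2582, 0.0023])]
bin []
stock_near [(0.74, [0.4257, 0.2551, 0.0061])]
stock_mid [(0.76, [0.5981, 0.2531, 0.0055])]
stock_far [(0.71, [0.6774, 0.2558, 0.0063])]
```

View pics/s7.png

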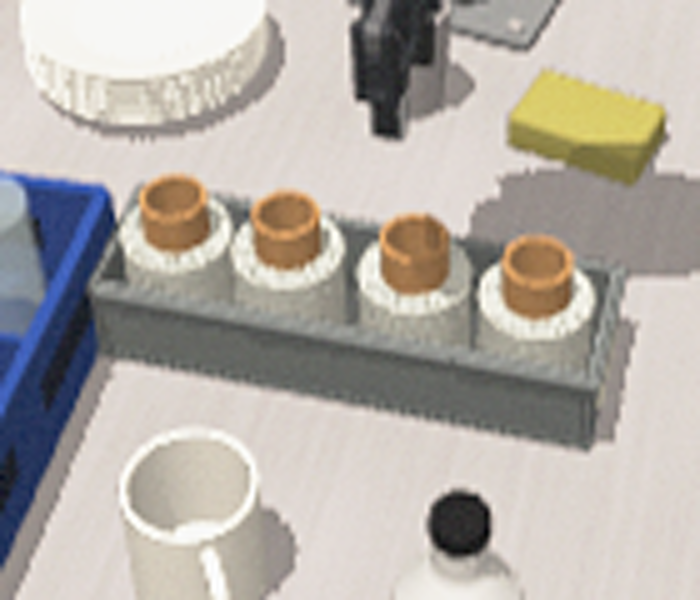

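All four rolls stand upright in one row (crop 175, 287, 415 and 537 px) and the gripper is clear, so I'm handing the job in.

```bash
python3 -c "
from station import bot
print(bot.job_done())"
```

```text
the job is handed in; nothing more can be done
None
```

I slid the roll off the spindle and stood it in the bin, upright in one row with the three stock rolls; the gripper is clear and the job was handed in at about 46 s, though the hand-in gave no verdict.

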